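# Put the missing socket away and click the tool case shut

### The arm

A 6-joint arm with a two-finger parallel gripper is mounted at the origin on the work surface. World frame = base frame: x ahead of the robot, y to its left, z up, the work surface at z = 0. Lengths are in m, angles in rad, forces in N, time in s.
With the tool pointing down it reaches from about 0.325 to 0.85 m from the base axis. Payload 4.4 kg.
Tool frame: the origin (TCP) lies midway between the tips of the shut fingers; the grasp point (between the pads) lies 19 mm behind it; z points along the fingers, y is the line along which they close (so a half turn about z gives the same grasp; the last joint's range is limited). The gripper opens to 94 mm and grips with 3 to 60 N. Pads are 16 mm wide; open, the fingers measure 119 mm over their backs; the gripper's body (75 mm by 177 mm) begins 78 mm behind the grasp point.
Start: joints at [1.101, 0.207, 1.542, -0, 1.393, -0.15], TCP at [0.18, 0.546, 0.205] pointing down, gripper open.
Joint ranges: [-2.73, 2.73], [-0.86, 2.22], [0.23, 2.46], [-1.11, 4.25], [0.08, 2.63], [-2.82, 2.82]. Speed limits (rad/s): [2.79, 2.79, 3.14, 3.14, 3.14, 3.14].

### API

Orientations are given as [roll, pitch, yaw] about the fixed x, y, z axes, in that order (R = Rz(yaw) Ry(pitch) Rx(roll)).
In Python, from workcell import manip gives the robot as it stands.
- The arm moves only by the tool send_path, called after "Call:" by a JSON object that holds its "op" and its "data", one argument or row to a line. Schema: {"type":"object","properties":{"steps":{"type":"object","properties":{"offsets":{"type":"array","items":{"type":"array","items":{"type":"number"},"minItems":5,"maxItems":5},"minItems":1,"maxItems":10}},"additionalProperties":false,"required":["offsets"]},"squeeze":{"type":"number"},"only":{"type":"string"},"quiet":{"type":"boolean"},"lines":{"type":"string"}},"required":["steps"],"additionalProperties":false}. steps is an object whose key "offsets" holds a list of rows, 1 to 10 of them, each of 5 numbers: dx, dy, dz in m, then a turn about the tool's z in rad, then the finger opening in m; each row shifts and turns the commanded pose from where the row before left it, along the tool's axes as they then stand; what a row does not reach is not made up. A row lasts 1/8 s, in which the tool goes at most 0.0625 m and 0.188 rad, less where a joint would pass 70% of its speed; a pose out of reach is approached as far as the arm can. The fingers move at their own pace and stop on an object; squeeze is the grip in N (left out, the last holds). Time passes only in rows, so rows that do not move let the fingers close. The tool returns the time, the measured TCP pose, the force, the opening and the grip force at its end. only (a regular expression) keeps the lines of the reply that match it, lines (a string "A,B") keeps lines A to B, and quiet returns only ok. Input that does not fit is refused with a message, and nothing moves.
- manip.state(): the state, without advancing time (a new reading comes with each control period).
- manip.get_image(name): name is "scene" or "top" or "wrist"; returns a dict with "color" (420x560x3 uint8, red, green, blue), "fx", "fy", "cx", "cy" (pixels), "rvec" (rotation vector, rad) and "tvec" (3), from world to camera coordinates, as OpenCV has them. Camera axes: x right, y down, z forward; pixel columns grow to the right and rows downward; lengths in m; the calibration is good to about 2 mm. A picture is of the moment at which its call begins. There is no depth.
- manip.finish_job(): hands the job in; it is judged then, once.
Trained networks look in the newest picture that a camera, given by its name, has taken for a name from the list of things; names that differ only in an ending like _2 or _b are one class to them, and where a whole thing is asked for, a point or a joint stands for the part that bears it (a point fixed in the world has none). Each returns a list of dicts, best first, with "conf" (0 to 1); they miss things now and then, are a little off and sometimes report something else, mostly with a low value. They report only what shows in the picture. A call takes as long as a camera call. They do not tell look-alikes from the thing itself.
- manip.silhouettes(name, camera): "region" (420x560 bool, what is visible of it).
- manip.place_of(name, camera): "xyz" ([x, y, z] in m, in world coordinates, good to about 4 mm: a listed point, or the origin of a listed thing).
The state is a dict: "time": time; "joint_positions": joint angles; "joint_vel": joint speeds; "tau": joint torques, N m; "tcp_pos": TCP position; "ee_rot": TCP orientation; "contact_force": force on the tool from outside, world axes, zero at the start; "moment": the same for the moment, N m; "finger_gap": finger opening in m; "grasp_force": force on a finger pad.
Only numpy, scipy, OpenCV 4.12 (cv2) and the standard library are available. Lean on these libraries where they do the work, as an engineer would, in place of code of your own. Each camera call takes 0.05 s, during which the arm holds its last target. There are 200 camera calls.

### The job

Stand the loose chrome socket with the red band upright in the empty red-bottomed hole of the tool case, right down to the bottom. Then swing the blue lid over and press it gently on the orange pad at its free edge until the yellow spring catch clicks over it and holds it shut when you let go. Do not force the case (keep the push below 28 N) and leave the other things on the bench where they are.

Things in the scene. Friction and masses are not known exactly. Their poses are not given: they have to be found in the camera images.
- board: Wooden board fixed on the bench, 220 (x) by 260 (y) by 12 mm, carrying the tool case, a grey box 170 (x) by 240 (y) by 62 mm high with 5 mm walls, centred on it and fixed in x and y. Origin: centre of the board's underside; z up. The hinge runs along the board's y at the case's +x side; the lid's free edge and the catch are at its -x side.
- feet (a point): Centre of the board's top. The case stands on levelling feet screwed out by an unknown u of 0 to 14 mm, different each time and not measured; it does not give under load. Heights above the board's top: case underside 6 mm + u, black insert's top 33 mm + u, rim 68 mm + u.
- hole (a point): Point on the board's top straight below the centre of the empty hole. The round hole is 31.5 mm wide, 18 mm deep, its red floor 15 mm + u and its mouth 33 mm + u above this point. The insert is clear around it for 50 mm along the board's y and 40 mm along its x; farther off other sockets, fixed, stand 18 to 22 mm above the insert.
- hinge (a point): Point on the board's top straight below the middle of the hinge axis, which runs along the board's y, 68.5 mm + u above this point. Axes as the board's.
- press (a point): Point on the board's top straight below the centre of the orange pad on the shut lid, 150 mm from the hinge. The pad is 24 (x) by 70 (y) mm; its top is 78.5 mm + u above this point when the lid is at 0.
- catch_foot (a point): Point on the board's top below the yellow spring catch, 180 mm from the hinge. The lid's lip meets the catch at about 0.06 rad; pressing the pad then takes up to 11 to 17 N, the catch lets the lip snap past at about 0.025 rad, and about 4 mm lower is a rigid stop. Caught, the lid stays at 0 to 0.01 rad by itself; not caught, the sprung black seal strip inside the rim lifts it to about 0.05.
- lid (a joint): Angle of the blue lid, rad: 0 = at its hard stop, level; grows as it opens, to 1.9; pi/2 = upright. A flat plate, 170 mm from hinge to free edge (9 mm more at the steel lip), 240 mm wide, 8 mm thick, 200 g, its underside in the hinge's plane; the pad is 2 mm proud. The stiff hinge holds it at any angle (0.5 to 2.5 N at the free edge moves it).
- socket: The loose socket that belongs in the hole: chrome cylinder 26 mm in diameter, 45 mm tall, red band near its top (33 to 41 mm up), about 120 g, standing on the bench. Origin: centre of its underside; z up along its axis.
- dark_socket_a: Bystander: dark steel socket without band, 32 mm in diameter, 38 mm tall, standing; origin at its underside.
- dark_socket_b: Bystander: dark steel socket without band, 34 mm in diameter, 38 mm tall, standing; origin at its underside.
- spray_can: Bystander: spray can, 64 mm in diameter, 190 mm tall, standing; origin at its underside.
- t_handle: Bystander: steel T-handle lying flat, 12 mm thick; stem 260 mm along its x, cross bar 130 mm at +x end; origin in the stem, on the bench.
- wrench: Bystander: steel wrench lying flat, 200 mm along its x; origin at its underside.
- bolt_jar: Bystander: glass jar with yellow cap, 70 mm in diameter, 90 mm tall, standing; origin at its underside.
- bearing: Bystander: dark steel bearing ring, 72 mm in diameter, 20 mm high, lying flat; origin at its underside.
Things that resemble listed ones, but are neither listed nor needed, are in the scene too. Leave any green look-alike of the socket alone.

How it is judged:
By the outcome, as a careful person would: the job done as asked, in the order asked, and still so for the second after the job is handed in, with the robot touching nothing.
It also fails if it takes over 64 s, if anything falls off the work surface, if the arm or the gripper's body presses on something with over 40 N, if the wrist force passes 120 N, or if a joint passes its speed limit or range.

## Working session

There is one attempt and no reset: what is moved stays moved. The work goes in short steps, Python scripts to look and compute and a tool call to move; the robot and the scene stay as the last step left them, time stands still between calls to the robot, and variables do not carry over. Pictures are saved under pics/ and viewed, at most 12 in all, crops included, and the job is handed in when it is done.

```bash
mkdir -p pics; cat > h.py <<'E'
import numpy as np, cv2
from workcell import manip
def img(n,f=None):
    d=manip.get_image(n)
    if f: cv2.imwrite('pics/'+f,d['color'][:,:,::-1])
    return d
def P(d):
    R=cv2.Rodrigues(np.array(d['rvec'],float))[0]; t=np.array(d['tvec'],float).reshape(3)
    K=np.array([[d['fx'],0,d['cx']],[0,d['fy'],d['cy']],[0,0,1]]); return K,R,t
def proj(d,X):
    K,R,t=P(d); p=K@(R@np.array(X,float)+t); return p[:2]/p[2]
def ray(d,uv):
    K,R,t=P(d); return -R.T@t, R.T@np.linalg.inv(K)@np.array([uv[0],uv[1],1.])
def atz(d,uv,z):
    c,r=ray(d,uv); return c+r*(z-c[2])/r[2]
def tri(*obs):
    A=np.zeros((3,3));b=np.zeros(3)
    for d,uv in obs:
        c,r=ray(d,uv); r=r/np.linalg.norm(r); M=np.eye(3)-np.outer(r,r); A+=M;b+=M@c
    return np.linalg.solve(A,b)
E
python3 - <<'E'
from h import *
np.set_printoptions(precision=4,suppress=True)
a=img('scene','s0.png');b=img('top','t0.png')
for n in ['socket','board','hole','hinge','press','catch_foot','feet']:
  for c in ['scene','top']:
    for r in manip.place_of(n,c)[:4]:
        print(n,c,round(r['conf'],2),np.array(r['xyz']),proj(a if c=='scene' else b,r['xyz']).round())
s=manip.state();print(s['time'],s['tcp_pos'],s['ee_rot'],s['contact_force'])
E
```

```text
socket scene 0.54 [ 0.6832 -0.2987 -0.0055] [247. 315.]
socket scene 0.53 [ 0.6115 -0.2852 -0.0025] [230. 298.]
socket top 0.68 [ 0.6106 -0.2851  0.0008] [409. 187.]
socket top 0.62 [ 0.6801 -0.299   0.0029] [414. 159.]
board scene 0.88 [0.5747 0.0263 0.0001] [296. 234.]
board top 0.62 [0.5737 0.0348 0.0053] [280. 201.]
hole scene 0.77 [ 0.6002 -0.0125  0.0103] [294. 241.]
hole scene 0.73 [ 0.3485 -0.2971 -0.0025] [157. 260.]
hole top 0.97 [ 0.599  -0.0102  0.0163] [298. 190.]
hole top 0.44 [0.7908 0.1947 0.0016] [215. 114.]
hole top 0.41 [0.5729 0.0327 0.0045] [280. 201.]
hinge scene 0.82 [0.4922 0.0243 0.0117] [273. 222.]
hinge scene 0.31 [ 0.8107 -0.0282 -0.0026] [355. 277.]
hinge top 0.79 [0.4914 0.022  0.0118] [285. 235.]
press scene 0.68 [0.6384 0.0356 0.0121] [315. 237.]
press scene 0.54 [ 0.8095 -0.0277 -0.0012] [355. 276.]
catch_foot scene 0.64 [0.6689 0.0396 0.0114] [325. 241.]
catch_foot top 0.86 [0.6694 0.0392 0.014 ] [278. 162.]
feet scene 0.81 [0.578  0.0335 0.0122] [298. 230.]
feet top 0.62 [0.5753 0.0336 0.0113] [280. 200.]
0.8 [0.1802 0.546  0.2055] [ 3.1416 -0.      2.8228] [0.3069 1.0743 1.246 ]
```

```bash
python3 - <<'E'
import cv2,numpy as np
a=cv2.imread('pics/s0.png');b=cv2.imread('pics/t0.png')
cv2.imwrite('pics/st.png',cv2.resize(np.vstack([a,b]),None,fx=.71,fy=.71) )
E
```

```text
(no output)
```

View pics/s0.png

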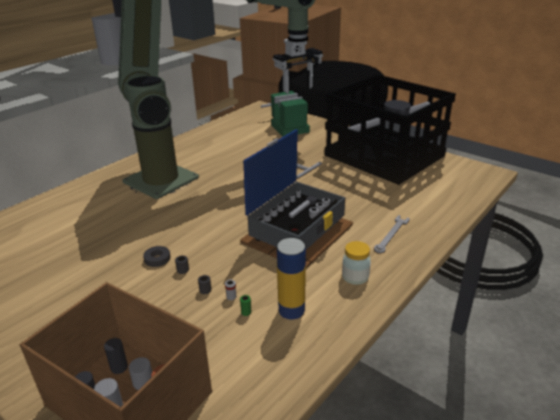

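View pics/t0.png

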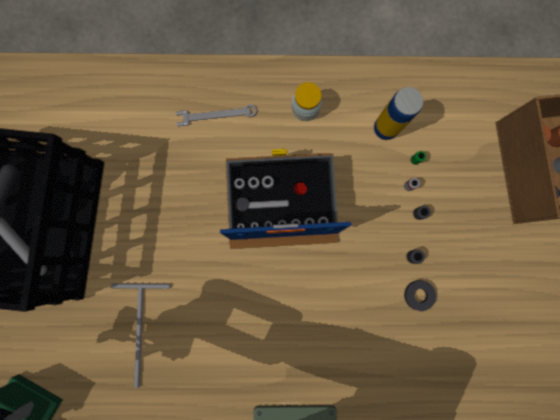

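Candidates for the socket: one with a chrome body and dark or red band at scene (230,290) / top (415,183), and a green one at scene (246,305) / top (418,158). The chrome one fits, but I'll check it in a crop. The lid stands open on the robot's side, and the red hole is at top (301,189).

```bash
python3 - <<'E'
import cv2,numpy as np
a=cv2.imread('pics/s0.png')[265:325,190:270];b=cv2.imread('pics/t0.png')[140:200,375:455]
cv2.imwrite('pics/c0.png',np.hstack([cv2.resize(x,(400,300),interpolation=cv2.INTER_CUBIC) for x in (a,b)]))
E
```

```text
(no output)
```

View pics/c0.png

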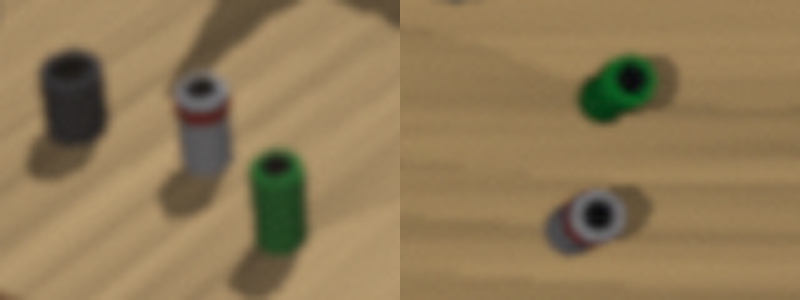

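Call:
{"op": "send_path", "data": {
  "steps": {"offsets": [[0,0,-0.05,-0.1,0.06],[0,0,-0.05,-0.1,0.06],[0,0,-0.05,-0.1,0.06],[0,0,-0.045,-0.1,0.06],[-0.022,-0.054,0,0,0.06],[-0.022,-0.054,0,0,0.06],[-0.022,-0.054,0,0,0.06],[-0.022,-0.054,0,0,0.06],[-0.022,-0.054,0,0,0.06],[-0.022,-0.054,0,0,0.06]]}
}}

```text
time: 2.05
tcp_pos: [0.3385, 0.2321, 0.4007]
ee_rot: [3.141, 0.001, -3.06]
contact_force: [0.8, -0.4, 0.2]
finger_gap: 0.0597
grasp_force: 0.0
```

The crop shows chrome with a red band in the middle (scene (230,290)). The neighbour is plain green. I'm going to the chrome one.

Call:
{"op": "send_path", "data": {
  "steps": {"offsets": [[-0.023,-0.054,0,0,0.06],[-0.023,-0.054,0,0,0.06],[-0.023,-0.054,0,0,0.06],[-0.023,-0.054,0,0,0.06],[-0.023,-0.054,0,0,0.06],[-0.023,-0.054,0,0,0.06],[-0.023,-0.054,0.04,0,0.06],[-0.023,-0.054,0.04,0,0.06],[-0.023,-0.054,0.04,0,0.06],[-0.023,-0.054,0.04,0,0.06]]}
}}

```text
time: 3.3
tcp_pos: [0.5987, -0.2624, 0.2586]
ee_rot: [-3.141, 0.0, -3.061]
contact_force: [0.7, 0.3, 0.6]
finger_gap: 0.0601
grasp_force: 0.0
```

```bash
python3 - <<'E'
from h import *
np.set_printoptions(precision=4,suppress=True)
w=img('wrist','w0.png');print(manip.place_of('socket','wrist'))
for r in manip.silhouettes('socket','wrist'):
    v,u=np.where(r['region']);print(r['conf'],u.min(),u.max(),v.min(),v.max())
K,R,t=P(w);print(-R.T@t,R.T)
a=img('scene');b=img('top')
print(tri((a,(230.2,282.6)),(b,(414.4,183))), proj(w,[.611,-.285,.045]))
s=manip.state();print(s['time'],s['tcp_pos'],s['joint_positions'])
E
```

```text
[{'xyz': [0.678, -0.3009, -0.0012], 'conf': 0.6}, {'xyz': [0.6109, -0.2789, 0.0036], 'conf': 0.57}]
0.87 226 249 223 252
0.8 244 267 174 200
[ 0.5149 -0.2688  0.4371] [[-0.0814  0.955   0.2851]
 [ 0.9967  0.0778  0.0239]
 [ 0.0006  0.2861 -0.9582]]
[ 0.6134 -0.2821  0.0452] [251.6482 189.7328]
3.55 [ 0.598  -0.2606  0.2598] [-0.5437  0.337   1.2665  0.0004  1.5385 -2.1955]
```

View pics/w0.png

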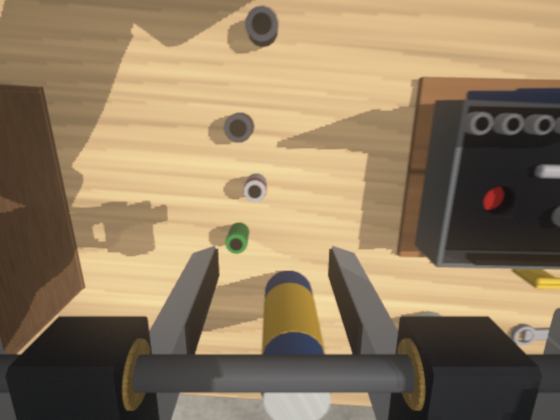

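The wrist view shows the chrome socket's top rim at (255,190), the green one at (237,238), the red hole at (494,198), and the lid edge near (500,97).

```bash
python3 - <<'E'
from h import *
np.set_printoptions(precision=4,suppress=True)
w=img('wrist');a=img('scene');b=img('top')
print(tri((a,(230.2,282.6)),(b,(414.4,183)),(w,(255,190.5))), atz(w,(255,190.5),.045))
print('can',manip.place_of('spray_can','top'))
c=-P(b)[1].T@P(b)[2];print('topcam',c)
for q in [(222,232),(223,237),(350,226),(349,233)]:
  for p in [(298,135),(300,170),(246,167)]: 
    X=tri((b,q),(a,p)); print(q,p,X,proj(b,X),proj(a,X))
h=np.array([.4918,.023,.08]);ax=np.array([-.09,.996,0]);up=np.array([-.996,-.09,0])
for u in (0,.014):
 for th in (1.4,1.57,1.75,1.9):
  for s in (.12,-.12):
   X=h+[0,0,u]+ax*s+.17*(up*np.cos(th)*1+np.array([0,0,np.sin(th)]))*np.array([1,1,1])
   X=h+[0,0,u]+ax*s+.17*(-up*0+np.array([.996,.09,0])*np.cos(th)+np.array([0,0,np.sin(th)]))
   print(u,th,s,proj(a,X).round(),proj(b,X).round())
E
```

```text
[ 0.6124 -0.2808  0.0444] [ 0.6111 -0.2792  0.045 ]
can [{'xyz': [0.5466, -0.3078, -0.0007], 'conf': 0.62}, {'xyz': [0.7555, -0.2264, -0.0003], 'conf': 0.55}]
topcam [0.4376 0.0435 1.0384]
(222, 232) (298, 135) [0.487  0.1458 0.2442] [220.6674 230.4513] [296.7019 135.1887]
(222, 232) (300, 170) [0.4907 0.1577 0.1275] [222.1257 232.1442] [300.1332 169.9807]
(222, 232) (246, 167) [0.4359 0.0936 0.1649] [251.1039 258.1952] [272.2236 161.5541]
(223, 237) (298, 135) [0.481  0.1468 0.2417] [220.2323 233.7503] [295.2858 135.3623]
(223, 237) (300, 170) [0.4838 0.1589 0.1241] [221.6739 235.4602] [298.5841 170.1875]
(223, 237) (246, 167) [0.4285 0.0955 0.16  ] [250.3041 261.824 ] [270.774  162.1384]
(350, 226) (298, 135) [ 0.5453 -0.0379  0.3283] [324.5869 192.8003] [270.1068 133.7949]
(350, 226) (300, 170) [ 0.5559 -0.051   0.2394] [326.1274 194.3198] [270.9789 168.6154]
(350, 226) (246, 167) [ 0.4995 -0.0912  0.243 ] [348.1434 224.034 ] [244.0459 166.9715]
(349, 233) (298, 135) [ 0.5373 -0.0341  0.326 ] [322.2427 197.7347] [268.6583 133.3811]
(349, 233) (300, 170) [ 0.547  -0.0469  0.2362] [323.8257 199.2356] [269.3872 168.1657]
(349, 233) (246, 167) [ 0.4897 -0.0871  0.2385] [345.6336 229.3999] [242.4566 166.9103]
0 1.4 0.12 [303. 136.] [221. 218.]
0 1.4 -0.12 [252. 169.] [350. 207.]
0 1.57 0.12 [294. 133.] [222. 233.]
0 1.57 -0.12 [243. 166.] [352. 222.]
0 1.75 0.12 [286. 132.] [223. 250.]
0 1.75 -0.12 [234. 164.] [353. 238.]
0 1.9 0.12 [279. 132.] [225. 263.]
0 1.9 -0.12 [227. 164.] [354. 252.]
0.014 1.4 0.12 [303. 132.] [220. 217.]
0.014 1.4 -0.12 [252. 164.] [351. 206.]
0.014 1.57 0.12 [294. 129.] [221. 233.]
0.014 1.57 -0.12 [243. 161.] [353. 221.]
0.014 1.75 0.12 [286. 127.] [222. 250.]
0.014 1.75 -0.12 [234. 159.] [354. 238.]
0.014 1.9 0.12 [279. 128.] [224. 264.]
0.014 1.9 -0.12 [226. 159.] [355. 252.]
```

```bash
python3 - <<'E'
import cv2,numpy as np
a=cv2.imread('pics/s0.png')[120:260,230:370];b=cv2.imread('pics/t0.png')[140:250,215:355]
cv2.imwrite('pics/c1.png',np.hstack([cv2.resize(a,(400,400),interpolation=cv2.INTER_CUBIC),cv2.copyMakeBorder(cv2.resize(b,(400,314),interpolation=cv2.INTER_CUBIC),0,86,0,0,0)]))
E
```

```text
(no output)
```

View pics/c1.png

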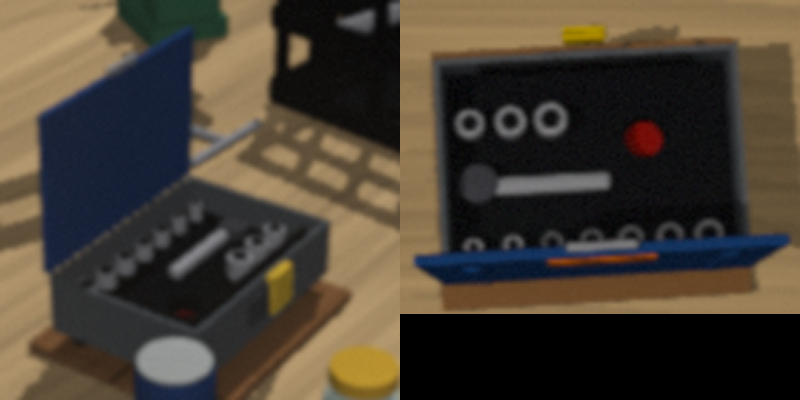

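The lid stands about upright (≈1.5–1.57 rad), with the hole about 0.108 m beyond it. I'll half-turn the gripper so the camera faces away from the lid. Grasping now.

Call:
{"op": "send_path", "data": {
  "steps": {"offsets": [[-0.012,-0.021,0.05,0,0.06],[0,0,0.055,0,0.06],[0,0,0.055,0,0.06],[0,0,0.05,0,0.06],[0,0,0.026,0,0.06],[0,0,0,0,0.06],[0,0,0,0,0.0],[0,0,0,0,0.0],[0,0,0,0,0.0],[0,0,0,0,0.0]]},
  "squeeze": 20
}}

```text
time: 5.0
tcp_pos: [0.6123, -0.2812, 0.0247]
ee_rot: [-3.14, 0.001, -3.06]
contact_force: [-0.2, 0.4, 2.7]
finger_gap: 0.0254
grasp_force: 20.0
```

```bash
python3 - <<'E'
from h import *
img('wrist');s=manip.state();print(s['tcp_pos'],s['finger_gap'],s['grasp_force'],manip.place_of('socket','wrist'))
E
```

```text
[ 0.61227022 -0.28118141  0.02471471] 0.02521883426827191 19.98086129198782 [{'xyz': [0.6135, -0.2785, 0.0006], 'conf': 0.94}, {'xyz': [0.6754, -0.2993, 0.0001], 'conf': 0.93}]
```

Call:
{"op": "send_path", "data": {
  "steps": {"offsets": [[0,0,-0.05,0,0],[0,0,-0.05,0,0],[0,0,-0.02,0.185,0],[0,0,-0.02,0.185,0],[0,0,-0.02,0.185,0],[0,0,-0.02,0.185,0],[0,0,-0.02,0.185,0],[0,0,0,0.185,0],[0,0,0,0.185,0],[0,0,0,0.185,0]]}
}}

```text
time: 6.35
tcp_pos: [0.6111, -0.2804, 0.2225]
ee_rot: [-3.14, -0.001, 1.737]
contact_force: [-0.2, 0.1, -1.6]
finger_gap: 0.0254
grasp_force: 20.0
```

Call:
{"op": "send_path", "data": {
  "steps": {"offsets": [[0,0,0,0.185,0],[0,0,0,0.185,0],[0,0,0,0.185,0],[0,0,0,0.185,0],[0,0,0,0.185,0],[0,0,0,0.185,0],[0,0,0,0.185,0],[0,0,0,0.185,0],[0,0,0,0.185,0],[0,0,0,0,0]]}
}}

```text
time: 7.6
tcp_pos: [0.6111, -0.2805, 0.2226]
ee_rot: [-3.14, 0.002, 0.08]
contact_force: [0.9, 0.6, -1.7]
finger_gap: 0.0254
grasp_force: 20.0
```

```bash
cat > m.py <<'E'
from h import *
import sys,pickle
np.set_printoptions(precision=4,suppress=True)
n=sys.argv[1]
w=img('wrist','w%s.png'%n);s=manip.state();print(s['time'],s['tcp_pos'],s['ee_rot'])
for q in ['hole','press','catch_foot','hinge','feet']:
    for r in manip.place_of(q,'wrist')[:2]: print(q,round(r['conf'],2),np.array(r['xyz']))
c=w['color'].astype(int);m=((c[:,:,0]>110)&(c[:,:,1]<50)&(c[:,:,2]<50)).astype(np.uint8)
nb,l,st,ce=cv2.connectedComponentsWithStats(m)
for i in range(1,nb):
    if st[i,4]>15: print('red',ce[i],st[i])
pickle.dump(w,open('w%s.pkl'%n,'wb'))
E
```

Call:
{"op": "send_path", "data": {
  "steps": {"offsets": [[0.004,-0.047,0,0,0],[0.004,-0.047,0,0,0],[0.004,-0.047,0,0,0],[0.004,-0.047,0,0,0],[0,0,0,0,0]]}
}}

```text
time: 8.22
tcp_pos: [0.6126, -0.0886, 0.2234]
ee_rot: [-3.14, 0.001, 0.086]
contact_force: [-0.4, -0.1, -1.6]
finger_gap: 0.025
grasp_force: 20.0
```

```bash
python3 m.py 1
```

```text
8.275 [ 0.6128 -0.0907  0.2234] [3.1413 0.0006 0.0832]
hole 0.69 [ 0.5989 -0.0115  0.013 ]
hole 0.24 [0.6727 0.0374 0.0128]
press 0.4 [0.6698 0.0403 0.0144]
catch_foot 0.69 [0.6695 0.037  0.0149]
feet 0.67 [0.5757 0.0277 0.0137]
red [193.834  195.4415] [185 182  27  25 265]
```

Call:
{"op": "send_path", "data": {
  "steps": {"offsets": [[-0.002,-0.04,0,0,0],[-0.003,-0.04,0,0,0],[0,0,0,0,0]]}
}}

```text
time: 8.9
tcp_pos: [0.6014, -0.0114, 0.2236]
ee_rot: [-3.141, 0.0, 0.08]
contact_force: [0.2, -1.1, -1.9]
finger_gap: 0.0257
grasp_force: 20.0
```

```bash
python3 m.py 2
```

```text
8.95 [ 0.6018 -0.0128  0.2237] [ 3.141  -0.0001  0.0788]
hole 0.71 [ 0.5978 -0.0131  0.0107]
press 0.67 [ 0.5763  0.0332 -0.0016]
catch_foot 0.68 [0.6696 0.0392 0.0127]
red [268.4147 191.345 ] [260 177  28  26 258]
```

View pics/w2.png

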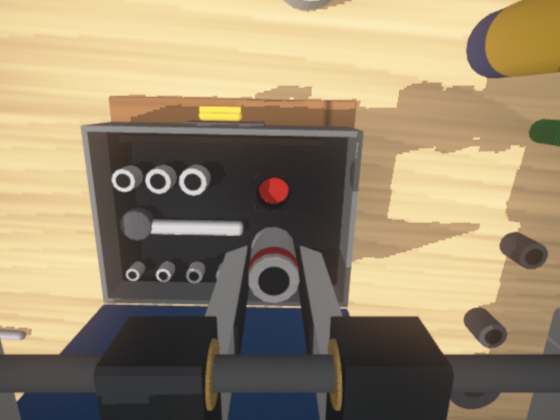

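View 2 shows the red floor at (274,190), with the held socket at (273,270) and the case square to the gripper. I'll fit the hole position and u from both wrist views.

```bash
cat > fit.py <<'E'
from h import *
import pickle
from scipy.optimize import minimize
np.set_printoptions(precision=4,suppress=True)
D=[pickle.load(open('w%d.pkl'%i,'rb')) for i in (1,2)]
roi=[(150,240),(225,320)];M=[]
T=np.linspace(0,2*np.pi,60,endpoint=False)
for d,(x0,x1) in zip(D,roi):
    c=d['color'].astype(int);m=(c[:,:,0]>45)&(c[:,:,1]<.5*c[:,:,0])&(c[:,:,2]<.5*c[:,:,0]);z=np.zeros(m.shape,bool);z[165:222,x0:x1]=m[165:222,x0:x1];M.append(z)
    v,u=np.where(z);print(z.sum(),u.min(),u.max(),v.min(),v.max(),u.mean(),v.mean())
S=4
def mask(d,X,Y,Z):
    pts=np.array([proj(d,[X+.01575*np.cos(t),Y+.01575*np.sin(t),Z]) for t in T])
    m=np.zeros((420*S,560*S),np.uint8);cv2.fillPoly(m,[np.round((pts+.5)*S).astype(int)],1);return cv2.resize(m.astype(np.float32),(560,420),interpolation=cv2.INTER_AREA)
def cost(p):
    e=0
    for d,m in zip(D,M):
        q=mask(d,p[0],p[1],p[2]/1)*mask(d,p[0],p[1],p[2]+.018); e+=np.abs(q-m).sum()
    return e
for u in (0,.0035,.007,.0105,.014):
    r=min((minimize(lambda p:cost([p[0],p[1],.027+u]),[.598+a,-.012+b],method='Nelder-Mead',options=dict(initial_simplex=np.array([[.598,-.012],[.602,-.012],[.598,-.008]])+[a,b],xatol=1e-4)) for a in (0,) for b in (0,.002)),key=lambda r:r.fun)
    print(u,r.x,r.fun)
E
python3 fit.py
```

```text
602 184 212 182 208 197.88870431893687 194.62292358803987
643 259 288 177 203 273.5147744945568 190.15552099533437
0 [ 0.5954 -0.0102] 163.15234375
0.0035 [ 0.5964 -0.0108] 136.94140625
0.007 [ 0.5974 -0.0109] 109.8125
0.0105 [ 0.5982 -0.011 ] 86.5859375
0.014 [ 0.599  -0.0113] 78.8515625
```

Call:
{"op": "send_path", "data": {
  "steps": {"offsets": [[-0.0027,-0.0009,0.03,0,0],[0,0,0.04,0,0],[0,0,0.04,0,0],[0,0,0.022,0,0],[0,0,0,0,0],[0,0,0,0,0]]}
}}

```text
time: 9.95
tcp_pos: [0.6002, -0.0127, 0.0929]
ee_rot: [3.141, -0.002, 0.077]
contact_force: [0.3, 0.1, -1.5]
finger_gap: 0.0254
grasp_force: 20.0
```

```bash
python3 - <<'E'
from h import *
s=manip.state();print(s['joint_positions'],s['tcp_pos'],s['contact_force'])
w=img('wrist')
print(manip.place_of('hole','wrist'),manip.place_of('socket','wrist'))
cv2.imwrite('pics/d1.png',cv2.resize(np.vstack([w['color'][120:330,150:430]])[:,:,::-1],None,fx=2,fy=2))
E
```

```text
[-1.65231743e-01  3.68931915e-01  1.58107148e+00 -6.40182395e-05
  1.18940045e+00  1.32847936e+00] [ 0.60018676 -0.01271273  0.09289135] [ 0.29613486  0.06233487 -1.48509735]
[{'xyz': [0.5967, -0.0103, 0.0117], 'conf': 0.62}] [{'xyz': [0.6021, -0.0057, 0.0685], 'conf': 0.69}]
```

View pics/d1.png

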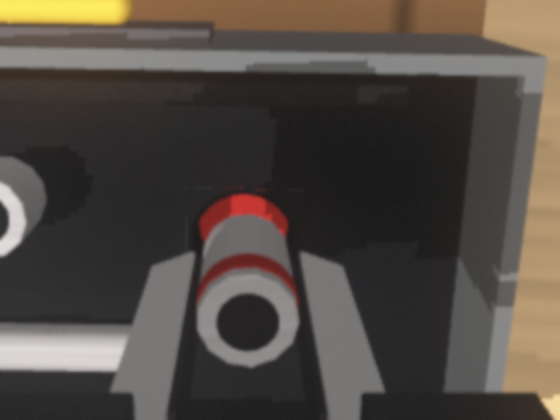

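The crop shows the socket bottom right over the red hole, about 1 mm off in y. I'll nudge it and lower.

Call:
{"op": "send_path", "data": {
  "steps": {"offsets": [[-0.0012,-0.001,0,0,0],[0,0,0.006,0,0],[0,0,0.006,0,0],[0,0,0,0,0]]}
}}

```text
time: 10.6
tcp_pos: [0.5968, -0.011, 0.0785]
ee_rot: [-3.141, 0.002, 0.078]
contact_force: [-0.4, -0.6, -2.4]
finger_gap: 0.0256
grasp_force: 20.0
```

Call:
{"op": "send_path", "data": {
  "steps": {"offsets": [[0,0,0.004,0,0],[0,0,0.003,0,0],[0,0,0,0,0]]}
}}

```text
time: 10.98
tcp_pos: [0.5975, -0.0111, 0.0723]
ee_rot: [-3.141, 0.001, 0.078]
contact_force: [-0.3, -0.1, -1.6]
finger_gap: 0.0257
grasp_force: 20.0
```

Call:
{"op": "send_path", "data": {
  "steps": {"offsets": [[0,0,0.003,0,0],[0,0,0.003,0,0],[0,0,0,0,0]]}
}}

```text
time: 11.35
tcp_pos: [0.5974, -0.0111, 0.0662]
ee_rot: [-3.141, 0.001, 0.078]
contact_force: [-0.0, 0.6, -1.4]
finger_gap: 0.0256
grasp_force: 20.0
```

Call:
{"op": "send_path", "data": {
  "steps": {"offsets": [[0,0,0.002,0,0],[0,0,0.002,0,0],[0,0,0,0,0]]}
}}

```text
time: 11.72
tcp_pos: [0.5983, -0.0111, 0.0642]
ee_rot: [3.141, -0.001, 0.078]
contact_force: [-2.2, 0.9, 5.5]
finger_gap: 0.0252
grasp_force: 20.0
```

Call:
{"op": "send_path", "data": {
  "steps": {"offsets": [[0,0,0.001,0,0],[0,0,0,0,0]]}
}}

```text
time: 11.98
tcp_pos: [0.5985, -0.0111, 0.0641]
ee_rot: [3.141, -0.001, 0.078]
contact_force: [-4.5, 1.4, 8.5]
finger_gap: 0.0253
grasp_force: 20.0
```

Call:
{"op": "send_path", "data": {
  "steps": {"offsets": [[0,0,0,0,0.045],[0,0,0,0,0.045],[0,0,0,0,0.045]]}
}}

```text
time: 12.35
tcp_pos: [0.5977, -0.0112, 0.0614]
ee_rot: [-3.142, 0.0, 0.078]
contact_force: [1.0, 0.4, -0.4]
finger_gap: 0.0449
grasp_force: 0.0
```

Call:
{"op": "send_path", "data": {
  "steps": {"offsets": [[0,0,-0.03,0,0.045],[0,0,-0.05,0,0.045],[0,0,-0.05,0,0.045],[0,0,0,0,0.045]]}
}}

```text
time: 12.85
tcp_pos: [0.6016, -0.0117, 0.1974]
ee_rot: [3.139, -0.011, 0.078]
contact_force: [-0.4, -0.7, 0.4]
finger_gap: 0.045
grasp_force: 0.0
```

```bash
python3 - <<'E'
from h import *
w=img('wrist');s=manip.state();print(s['tcp_pos'],s['joint_positions'])
print(manip.place_of('socket','wrist'))
a=img('scene')
i=np.vstack([w['color'][110:310,120:400]])
cv2.imwrite('pics/e1.png',np.hstack([cv2.resize(i,(420,300)),cv2.resize(a['color'][120:270,220:390],(340,300))])[:,:,::-1])
E
```

```text
[ 0.59942619 -0.01139455  0.19415042] [-1.63272853e-01  2.63277890e-01  1.49599688e+00 -2.15943358e-05
  1.37713207e+00  1.32968601e+00]
[{'xyz': [0.5974, -0.0038, 0.0409], 'conf': 0.68}, {'xyz': [0.6776, -0.3004, -0.0021], 'conf': 0.58}]
```

View pics/e1.png

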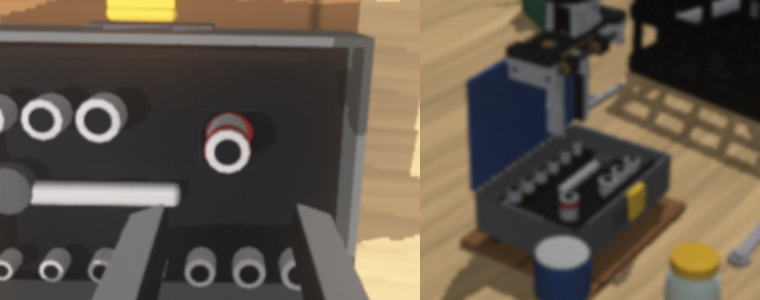

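The socket now stands in the hole at wrist crop (228,145), upright like its neighbours. Contact came at u≈12.5 mm, which matches the vision fit. I'll shut the fingers and gently check that it's bottomed.

Call:
{"op": "send_path", "data": {
  "steps": {"offsets": [[0,0,0,0,0],[0,0,0.05,0,0],[0,0,0.046,0,0],[0,0,0.004,0,0],[0,0,0.003,0,0],[0,0,0,0,0]]}
}}

```text
time: 13.75
tcp_pos: [0.5991, -0.0113, 0.0903]
ee_rot: [3.141, -0.003, 0.078]
contact_force: [-0.4, 0.4, -0.6]
finger_gap: 0.0006
grasp_force: 0.0
```

Call:
{"op": "send_path", "data": {
  "steps": {"offsets": [[0,0,0.003,0,0],[0,0,0.002,0,0],[0,0,0,0,0]]}
}}

```text
time: 14.12
tcp_pos: [0.5985, -0.0112, 0.0848]
ee_rot: [3.141, -0.002, 0.078]
contact_force: [-0.8, 1.6, 3.4]
finger_gap: 0.0007
grasp_force: 2.0
```

Call:
{"op": "send_path", "data": {
  "steps": {"offsets": [[0,0,0.001,0,0],[0,0,0.001,0,0],[0,0,0,0,0]]}
}}

```text
time: 14.5
tcp_pos: [0.5993, -0.0114, 0.0848]
ee_rot: [3.141, -0.003, 0.078]
contact_force: [-2.7, 0.3, 12.3]
finger_gap: 0.0001
grasp_force: 6.1
```

Firm at z=0.0848, so the socket is bottomed and u≈12.7 mm. That puts the hinge axis at z≈0.093 and the shut pad top at ≈0.103. Next I go over and behind the lid.

Call:
{"op": "send_path", "data": {
  "steps": {"offsets": [[0,0,-0.05,0,0],[0,0,-0.05,0,0],[0,0,-0.055,0,0],[0,0,-0.055,0,0],[0,0,-0.05,0,0],[-0.041,-0.0105,0,0,0],[-0.041,-0.0105,0,0,0],[-0.041,-0.0105,0,0,0],[-0.041,-0.0105,0,0,0],[0,0,0,0,0]]}
}}

```text
time: 15.75
tcp_pos: [0.4291, 0.0186, 0.3419]
ee_rot: [3.141, -0.001, 0.078]
contact_force: [-0.4, 0.2, 0.3]
finger_gap: 0.0005
grasp_force: 0.0
```

```bash
python3 - <<'E'
from h import *
np.set_printoptions(precision=4,suppress=True)
s=manip.state();p=s['tcp_pos'];print(p,s['ee_rot'],s['joint_positions'])
w=img('wrist','wl.png')
for q in ['hinge','press','catch_foot','feet','hole']:
    for r in manip.place_of(q,'wrist')[:1]+manip.place_of(q,'wrist')[:0]: print(q,r['conf'],np.array(r['xyz']))
H=np.array([.4918,.023,.0932])
print('s,z',(p-H)@[np.cos(.085),np.sin(.085),0],p[2])
E
```

```text
[0.4291 0.0186 0.3419] [ 3.1414 -0.0009  0.0783] [-0.1589 -0.1899  1.6648  0.0001  1.6658  1.3336]
hinge 0.79 [0.4875 0.0247 0.0094]
hole 0.93 [ 0.5971 -0.0128  0.0144]
s,z -0.0628353228614247 0.3418584486289861
```

Call:
{"op": "send_path", "data": {
  "steps": {"offsets": [[0,0,0.052,0,0],[0,0,0.053,0,0],[0.028,0,0,0,0],[0.027,0,0.003,0,0],[0.021,0,0.0035,0,0],[0.021,0,0.0035,0,0],[0.019,0,0.009,0,0],[0.019,0,0.009,0,0],[0,0,0,0,0]]}
}}

```text
time: 17.42
tcp_pos: [0.5657, 0.0285, 0.2073]
ee_rot: [-3.141, 0.002, 0.078]
contact_force: [1.0, 0.4, -0.2]
finger_gap: 0.0003
grasp_force: 0.0
```

```bash
python3 - <<'E'
from h import *
np.set_printoptions(precision=4,suppress=True)
w=img('wrist');a=img('scene');b=img('top')
i=np.hstack([cv2.resize(a['color'][100:260,220:390],(319,300)),cv2.resize(w['color'],(400,300))])
cv2.imwrite('pics/f1.png',i[:,:,::-1])
E
```

```text
(no output)
```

View pics/f1.png

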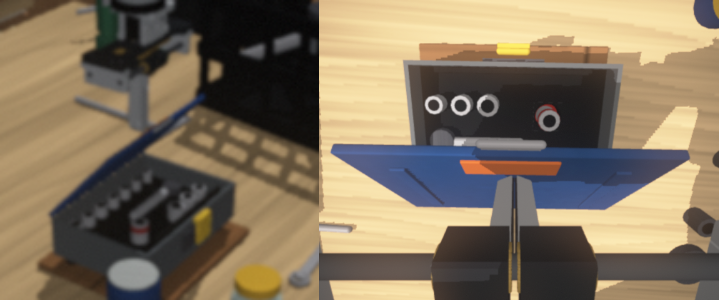

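The lid is following, at about 0.8 rad, with the fingertip just behind the orange pad (wrist (510,180)). Continuing.

Call:
{"op": "send_path", "data": {
  "steps": {"offsets": [[0.0145,0,0.014,0,0],[0.0145,0,0.014,0,0],[0.008,0,0.012,0,0],[0.007,0,0.012,0,0],[0.005,0,0.013,0,0],[0.005,0,0.013,0,0],[0,0,0,0,0],[0,0,-0.03,0,0],[0,0,0,0,0]]}
}}

```text
time: 18.7
tcp_pos: [0.6216, 0.0326, 0.1635]
ee_rot: [3.141, -0.006, 0.078]
contact_force: [0.3, 0.4, 0.9]
finger_gap: 0.0006
grasp_force: 0.0
```

```bash
python3 - <<'E'
from h import *
np.set_printoptions(precision=4,suppress=True)
w=img('wrist');d=w['color'].astype(int);s=manip.state();print(s['tcp_pos'])
for q in ['press','catch_foot','hinge']:
  for c in ['wrist','scene','top']:
    img(c)
    for r in manip.place_of(q,c)[:1]: print(q,c,r['conf'],np.array(r['xyz']))
m=((d[:,:,0]>140)&(d[:,:,1]>40)&(d[:,:,1]<.62*d[:,:,0])&(d[:,:,2]<70)).astype(np.uint8)
nb,l,st,ce=cv2.connectedComponentsWithStats(m)
for i in range(1,nb):
    if st[i,4]>40: print(st[i],ce[i],atz(w,ce[i],.13))
cv2.imwrite('pics/g1.png',w['color'][:,:,::-1])
E
```

```text
[0.6204 0.0327 0.162 ]
press scene 0.64 [0.6416 0.0373 0.0127]
catch_foot wrist 0.64 [0.6707 0.0399 0.0154]
[ 226  198  101   35 1466] [302.1078 214.2844] [0.6398 0.0165 0.13  ]
```

View pics/g1.png

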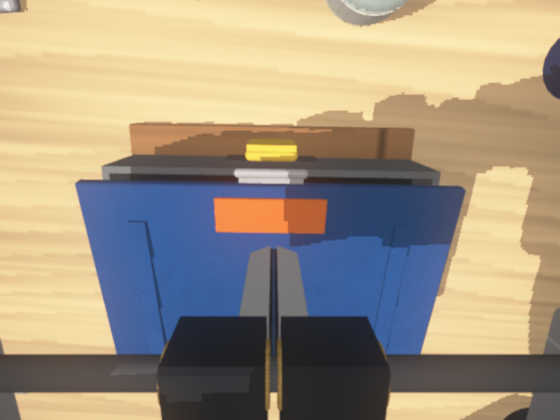

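The pad centre at (271,215) is 21 mm ahead of the tip, and the catch is at (272,152). I'll shift onto the pad and press down.

Call:
{"op": "send_path", "data": {
  "steps": {"offsets": [[0.0105,-0.0012,0,0,0],[0.0105,-0.0012,0,0,0],[0,0,0.015,0,0],[0,0,0.015,0,0],[0,0,0.010,0,0],[0,0,0.004,0,0],[0,0,0,0,0]]}
}}

```text
time: 20.52
tcp_pos: [0.6397, 0.0367, 0.1161]
ee_rot: [-3.141, 0.001, 0.078]
contact_force: [0.3, -0.2, 0.3]
finger_gap: 0.0009
grasp_force: 0.0
```

Call:
{"op": "send_path", "data": {
  "steps": {"offsets": [[0,0,0.002,0,0],[0,0,0.002,0,0],[0,0,0,0,0]]}
}}

```text
time: 20.9
tcp_pos: [0.6403, 0.0367, 0.1129]
ee_rot: [3.141, -0.0, 0.078]
contact_force: [-1.2, 0.4, 0.7]
finger_gap: 0.0001
grasp_force: 0.1
```

Call:
{"op": "send_path", "data": {
  "steps": {"offsets": [[0,0,0.001,0,0],[0,0,0.001,0,0],[0,0,0,0,0]]}
}}

```text
time: 21.28
tcp_pos: [0.6405, 0.0367, 0.1112]
ee_rot: [3.141, -0.001, 0.078]
contact_force: [-1.0, 0.1, 2.6]
finger_gap: 0.0005
grasp_force: 1.5
```

Call:
{"op": "send_path", "data": {
  "steps": {"offsets": [[0,0,0.001,0,0],[0,0,0,0,0]]}
}}

```text
time: 21.52
tcp_pos: [0.6405, 0.0367, 0.111]
ee_rot: [3.141, -0.001, 0.078]
contact_force: [-1.1, 0.8, 5.9]
finger_gap: 0.0009
grasp_force: 3.3
```

Call:
{"op": "send_path", "data": {
  "steps": {"offsets": [[0,0,0.001,0,0],[0,0,0,0,0]]}
}}

```text
time: 21.78
tcp_pos: [0.6406, 0.0367, 0.1108]
ee_rot: [3.141, -0.001, 0.078]
contact_force: [-3.4, -0.8, 9.4]
finger_gap: 0.0002
grasp_force: 4.9
```

Call:
{"op": "send_path", "data": {
  "steps": {"offsets": [[0,0,0.001,0,0],[0,0,0,0,0]]}
}}

```text
time: 22.02
tcp_pos: [0.6406, 0.0367, 0.1105]
ee_rot: [3.141, -0.001, 0.078]
contact_force: [-5.1, 0.4, 11.6]
finger_gap: 0.0009
grasp_force: 6.1
```

Call:
{"op": "send_path", "data": {
  "steps": {"offsets": [[0,0,0.0005,0,0],[0,0,0,0,0]]}
}}

```text
time: 22.28
tcp_pos: [0.6407, 0.0367, 0.1102]
ee_rot: [3.141, -0.001, 0.078]
contact_force: [-4.3, 1.0, 12.2]
finger_gap: 0.0002
grasp_force: 6.5
```

Call:
{"op": "send_path", "data": {
  "steps": {"offsets": [[0,0,0.0005,0,0],[0,0,0,0,0]]}
}}

```text
time: 22.52
tcp_pos: [0.6407, 0.0367, 0.1099]
ee_rot: [3.141, -0.001, 0.078]
contact_force: [-3.9, 1.2, 13.0]
finger_gap: 0.0004
grasp_force: 7.0
```

Call:
{"op": "send_path", "data": {
  "steps": {"offsets": [[0,0,0.0005,0,0],[0,0,0,0,0]]}
}}

```text
time: 22.78
tcp_pos: [0.6407, 0.0367, 0.1094]
ee_rot: [3.141, -0.002, 0.078]
contact_force: [-4.6, -0.3, 14.2]
finger_gap: 0.0006
grasp_force: 6.8
```

Call:
{"op": "send_path", "data": {
  "steps": {"offsets": [[0,0,0.0005,0,0],[0,0,0,0,0]]}
}}

```text
time: 23.02
tcp_pos: [0.6408, 0.0367, 0.1086]
ee_rot: [3.141, -0.002, 0.078]
contact_force: [-4.3, -0.1, 12.6]
finger_gap: 0.0006
grasp_force: 6.2
```

Call:
{"op": "send_path", "data": {
  "steps": {"offsets": [[0,0,0.0005,0,0],[0,0,0,0,0]]}
}}

```text
time: 23.28
tcp_pos: [0.6408, 0.0367, 0.1077]
ee_rot: [3.141, -0.002, 0.078]
contact_force: [-3.4, 0.7, 9.0]
finger_gap: 0.0002
grasp_force: 4.9
```

Call:
{"op": "send_path", "data": {
  "steps": {"offsets": [[0,0,0.0005,0,0],[0,0,0,0,0]]}
}}

```text
time: 23.52
tcp_pos: [0.6409, 0.0367, 0.1068]
ee_rot: [3.141, -0.002, 0.078]
contact_force: [-1.7, 0.0, 9.3]
finger_gap: 0.0004
grasp_force: 4.2
```

Call:
{"op": "send_path", "data": {
  "steps": {"offsets": [[0,0,0.0005,0,0],[0,0,0,0,0]]}
}}

```text
time: 23.78
tcp_pos: [0.6409, 0.0367, 0.1058]
ee_rot: [3.141, -0.002, 0.078]
contact_force: [-1.0, -0.3, 6.7]
finger_gap: 0.0003
grasp_force: 3.5
```

Call:
{"op": "send_path", "data": {
  "steps": {"offsets": [[0,0,0.001,0,0],[0,0,0,0,0]]}
}}

```text
time: 24.02
tcp_pos: [0.641, 0.0367, 0.1042]
ee_rot: [3.141, -0.002, 0.078]
contact_force: [-0.1, -0.0, 4.0]
finger_gap: 0.0003
grasp_force: 2.1
```

Call:
{"op": "send_path", "data": {
  "steps": {"offsets": [[0,0,0.001,0,0],[0,0,0,0,0]]}
}}

```text
time: 24.28
tcp_pos: [0.6411, 0.0367, 0.1031]
ee_rot: [3.141, -0.002, 0.078]
contact_force: [0.3, 0.0, 6.2]
finger_gap: 0.0006
grasp_force: 3.1
```

Call:
{"op": "send_path", "data": {
  "steps": {"offsets": [[0,0,0.001,0,0],[0,0,0.001,0,0],[0,0,0,0,0]]}
}}

```text
time: 24.65
tcp_pos: [0.6412, 0.0367, 0.103]
ee_rot: [3.141, -0.002, 0.078]
contact_force: [-2.5, -0.0, 13.4]
finger_gap: 0.0002
grasp_force: 6.7
```

Call:
{"op": "send_path", "data": {
  "steps": {"offsets": [[0,0,-0.004,0,0],[0,0,-0.002,0,0],[0,0,0,0,0]]}
}}

```text
time: 25.02
tcp_pos: [0.6395, 0.0367, 0.1052]
ee_rot: [-3.141, 0.002, 0.078]
contact_force: [-0.3, 0.0, -0.7]
finger_gap: 0.0002
grasp_force: 0.0
```

Call:
{"op": "send_path", "data": {
  "steps": {"offsets": [[0,0,-0.03,0,0],[0,0,-0.05,0,0],[0,0,-0.05,0,0],[-0.03,0,0,0,0],[0,0,0,0,0],[0,0,0,0,0]]}
}}

```text
time: 25.78
tcp_pos: [0.6101, 0.0344, 0.235]
ee_rot: [-3.141, 0.001, 0.078]
contact_force: [-0.1, 0.3, 1.1]
finger_gap: 0.0004
grasp_force: 0.0
```

```bash
python3 - <<'E'
from h import *
w=img('wrist');a=img('scene');s=manip.state();print(s['tcp_pos'],s['contact_force'])
i=np.hstack([cv2.resize(a['color'][150:270,230:370],(350,300)),cv2.resize(w['color'],(400,300))])
cv2.imwrite('pics/k1.png',i[:,:,::-1])
E
```

```text
[0.61040144 0.03437926 0.23495435] [-0.0584182   0.48351914  0.75039862]
```

View pics/k1.png

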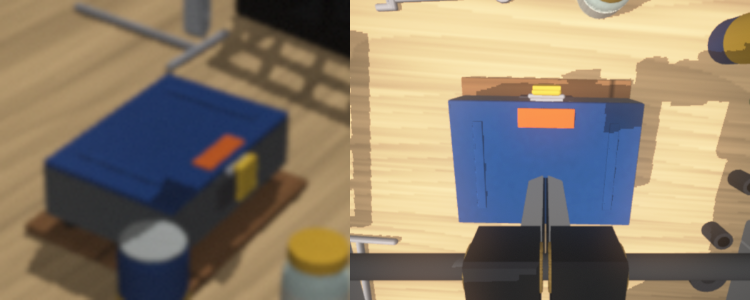

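Released, the lid lies flush with its lip under the yellow catch (wrist crop (546,92)). The tip felt no force at z=0.105, and an uncaught lid would have sprung to 0.1107. I'm handing it in.

```bash
python3 -c "
from workcell import manip
print(manip.finish_job())"
```

```text
the job is handed in; nothing more can be done
None
```

The red-banded socket stands bottomed in its hole, the lid is shut and held by the catch after a press peaking at about 14 N, and the job was handed in at about 26 s.

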